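# Stow the wash bottle in the push-latch drawer

## Task

Put the wash bottle away in the small white cabinet. Its drawer has no handle: push the drawer front in to release the push latch, draw the drawer out as far as it goes, stand the bottle upright in it, then push the drawer in until the latch catches again and it stays shut by itself. Leave the other things on the bench where they are.

Things in the scene. Friction and masses are not known exactly. Their poses are not given: they have to be found in the camera images.
- cabinet: Small white bench cabinet, fixed, 200 deep (its x) x 124 wide (y) x 162 mm high, with one grey-fronted drawer. Origin: centre of its underside, on the bench; -x points out of the drawer side. To relatch, push the drawer in past 0 to its stop at -0.0065 and let go: it returns to 0 and stays. Let go too early it springs out again; pressed when already latched it is released again.
- drawer (a joint): Drawer travel in m: 0 latched, 0.135 fully out (stop), negative pressed in past latched. To release: press from 0 to the stop at -0.011 (8 to 10 N, with a small click near -0.006: press on past it), let go and move back; a spring pushes it out to about 0.046. Beyond that it slides freely with 1 N friction. Pushed in, it meets the spring from 0.045 (2 N) to 0 (8 N). Pulling cannot unlatch it.
- front_pad (a point): Moves with the drawer. Centre of the dark rubber press pad (60 wide x 24 mm high) on the outer face of the drawer front, 143 mm above the bench. The front is a flat grey panel 124 wide x 14 mm thick, from 8 to 165 mm above the bench. x axis: straight into the cabinet (pressing direction); y along the panel; z up. Latched, the panel's inner face stands 14 mm off the cabinet.
- front_edge (a point): Moves with the drawer. Middle of the panel's plain top edge (midway through its 14 mm thickness), 165 mm above the bench, 3 mm above the cabinet's roof; axes as front_pad. It can be pinched from above across its thickness when the drawer has sprung out (gap of about 60 mm behind it).
- bay (a point): Moves with the drawer. Centre of the drawer's inner floor, 16 mm above the bench; axes as front_pad. The bay inside is 121 (x) by 92 mm (y); its sides and back reach 56 mm above the bench, its front is the panel, 60 mm from this point. The cabinet's roof is 156 mm above the bench. Drawer fully out, the cabinet's front is 88 mm from this point.
- wash_bottle: Dark bottle with a broad light grey cap, 131 mm high: body 58 mm across up to 105 mm (narrowing at the shoulder), cap 41 mm across from 105 to 131 mm. Loose, upright, 0.13 to 0.25 kg. Origin: centre of its underside; z up. The printer's hood begins at least 130 mm behind it (away from the robot), 250 to 490 mm above the bench: keep the wrist clear of it.
- ink_bottle: Bystander: white bottle with a narrower black cap, 58 across x 140 mm high. Origin: centre of its underside.
- tall_carton: Bystander: upright printed carton 67 x 76 x 150 mm. Origin: centre of its underside.
- swab_jar: Bystander: white jar with a screw lid, 69 across x 74 mm high. Origin: centre of its underside.
- tape_roll: Bystander: roll of pale tape standing on its flat side, 55 across x 50 mm high. Origin: centre of its underside.

How it is judged:
On the way, in this order (a step that is already met when the one before it is completed fails the run):
1. the push latch is released and the drawer has sprung out (value of joint drawer above 0.03 m), for 0.1 s.
2. the drawer is drawn right out (value of joint drawer above 0.12 m), for 0.1 s.
3. the wash bottle stands upright in the drawn-out drawer, let go (value of joint drawer above 0.1 m and x of wash_bottle in the frame of bay between -0.036 and 0.036 m and y of wash_bottle in the frame of bay between -0.022 and 0.022 m and z of wash_bottle in the frame of bay between -0.005 and 0.008 m and angle between wash_bottle's own z axis and vertical below 0.12 rad and contact force between the fingers and wash_bottle below 0.1 N), for 0.2 s.
At the end, for the whole second after the job is handed in: The drawer is shut and latched (within 4 mm of its latched place and at rest with nothing holding it) and the wash bottle stands upright (within 0.12 rad) on the drawer's floor (value of joint drawer between -0.004 and 0.004 m and velocity of joint drawer between -0.01 and 0.01 m/s and x of wash_bottle in the frame of bay between -0.036 and 0.036 m and y of wash_bottle in the frame of bay between -0.022 and 0.022 m and z of wash_bottle in the frame of bay between -0.005 and 0.008 m and angle between wash_bottle's own z axis and vertical below 0.12 rad and linear speed of wash_bottle below 0.02 m/s); the robot touches nothing.
It fails at once if the white ink bottle is moved more than 30 mm or tipped (distance of ink_bottle from where it was at the start of the episode above 0.03 m or angle between ink_bottle's own z axis and vertical above 0.4 rad).
It fails at once if the tall carton is moved more than 30 mm or tipped (distance of tall_carton from where it was at the start of the episode above 0.03 m or angle between tall_carton's own z axis and vertical above 0.4 rad).
It fails at once if the swab jar is moved more than 30 mm or tipped (distance of swab_jar from where it was at the start of the episode above 0.03 m or angle between swab_jar's own z axis and vertical above 0.4 rad).
It fails at once if the tape roll is moved more than 30 mm or tipped (distance of tape_roll from where it was at the start of the episode above 0.03 m or angle between tape_roll's own z axis and vertical above 0.4 rad).
It also fails if it takes over 70 s, if anything falls off the work surface, if the arm or the gripper's body presses on something with over 40 N, if the wrist force passes 120 N, or if a joint passes its speed limit or range.

## Robot

A 6-joint arm with a two-finger parallel gripper is mounted at the origin on a cart in front of the work surface, level with it; the furniture and walls round the work are solid. World frame = base frame: x ahead of the robot, y to its left, z up, the work surface at z = 0. Lengths are in m, angles in rad, forces in N, time in s.
With the tool pointing down it reaches from about 0.35 to 0.95 m from the base axis. Payload 17.4 kg.
Tool frame: the origin (TCP) lies midway between the tips of the shut fingers; the grasp point (between the pads) lies manip.grip_depth behind it (manip.grip_depth is the distance from the TCP to the grasp point, in m); z points along the fingers, x is the direction in which the jaws open and shut, and the axes are right-handed (so a half turn about z gives the same grasp; the last joint's range is limited). The gripper opens to 93 mm and grips with 3 to 60 N. Pads are 15 mm wide; open, the fingers measure 128 mm over their backs; the gripper's body (75 mm by 188 mm) begins 65 mm behind the grasp point.
Start: joints at [-1.283, 0.116, 1.442, -0, 1.584, -0.038], TCP at [0.216, -0.64, 0.219] pointing down, gripper open.
Joint ranges: [-2.83, 2.83], [-0.83, 2.19], [0.07, 2.5], [-1.14, 4.28], [0.01, 3], [-2.97, 2.97]. Speed limits (rad/s): [1.89, 1.89, 2.22, 3.14, 3.14, 3.14].

## Interface

Orientations are given as a unit quaternion [w, x, y, z].
In Python, from rig import manip, vision gives the robot as it stands.
- The arm moves only by the shell command python3 -m handwheel 'ROWS'. ROWS is JSON, a list of rows, each a list of 7 numbers: the shift along the tool's x, y, z normalised to -1 to 1, where 1 is 0.3 m, then the turn, a rotation vector about the tool's x, y, z normalised to -1 to 1, where 1 is pi rad, then the opening, from -1 (shut) to 1 (fully open), so that 0 is half open. In form: [[x, y, z, ax, ay, az, grip], ...]. A call has 1 to 20 rows; each row is the pose to reach, as a shift and turn from the pose commanded when the call began, along the tool's axes at that moment, turning the shorter way round; what a row does not reach only later rows make up. A row lasts 1/8 s, in which the tool goes at most 62.5 mm and 10.7 degrees, less where a joint would pass 70% of its speed; a pose out of reach is approached as far as the arm can. A call with a number of a shift or a turn outside -1 to 1 is refused whole. A call with a gripper value outside its range is refused whole. The fingers move at their own pace and stop on an object; the grip force is fixed at half the most. Time passes only in rows, so rows that repeat a pose let the fingers close. It gives the time, the measured TCP pose, the force and the opening at its end, in the units of the state.
- manip.sense(): the state, without advancing time (a new reading comes with each control period).
- vision.get_image(name): name is "scene" or "side" or "wrist"; returns the picture (400x640x3 uint8, red, green, blue); there is no depth.
- vision.camera_model(name): a dict with "intrinsics" (3x3 intrinsics, pixels), "R" (3x3) and "t" (3): a world point X has camera coordinates R X + t. Camera axes: x right, y down, z forward; pixel columns grow to the right and rows downward; lengths in m; the calibration is good to about 2 mm. The wrist camera is an equidistant fisheye: a pixel r from the principal point sees the ray r / f radians off the axis. A picture is of the moment at which its call begins: read the wrist's pose just before it. camera_model takes no time and is no camera call; for the wrist camera it gives the pose at the moment of the call.
- manip.finish_job(): hands the job in, once; it reports no verdict.
Trained networks look in the newest picture that a camera, given by its name, has taken for a name from the list of things; names that differ only in an ending like _2 or _b are one class to them, and where a whole thing is asked for, a point or a joint stands for the part that bears it (a point fixed in the world has none). Each returns a list of dicts, best first, with "p" (0 to 1); they miss things now and then, are a little off and sometimes report something else, mostly with a low value. They report only what shows in the picture. A call takes as long as a camera call.
- vision.trace(target, camera): "pixels" (400x640 bool, what is visible of it) and "box" ([left, top, width, height] in pixels, round what is visible of it).
The state is a dict: "t": time; "qpos": joint angles; "joint_vel": joint speeds; "effort": joint torques, N m; "tcp_pos": TCP position; "eef_rot": TCP orientation; "wrist_force": force on the tool from outside, world axes, zero at the start; "moment": the same for the moment, N m; "gripper_width": finger opening in m.
Only numpy, scipy, OpenCV 4.12 (cv2) and the standard library are available. Lean on these libraries where they do the work, as an engineer would, in place of code of your own. Each camera call takes 0.05 s, during which the arm holds its last target.

## Working session

There is one attempt and no reset: what is moved stays moved. The work goes in short steps, Python scripts to look and compute and a shell command to move; the robot and the scene stay as the last step left them, time stands still between calls to the robot, and variables do not carry over. Pictures are saved under pics/ and viewed, and the job is handed in when it is done.

```bash
ls; mkdir -p pics
python3 - <<'E'
from rig import manip, vision
import cv2
print(manip.sense(), manip.grip_depth)
for n in ("scene","side","wrist"):
    im=vision.get_image(n); cv2.imwrite(f"pics/{n}0.png",im[:,:,::-1])
    m=vision.camera_model(n); print(n,m)
E
```

```text
pics
{'t': 0.0, 'qpos': array([-1.28280584e+00,  1.16477130e-01,  1.44225203e+00, -4.63445361e-06,
        1.58400036e+00, -3.78241958e-02]), 'joint_vel': array([-7.77008576e-04,  1.08944893e-03, -6.46594643e-04, -1.18676543e-03,
       -9.06341319e-05,  9.99144177e-04]), 'effort': array([-4.52044687e-04, -7.21270466e+01, -6.22606158e+01,  7.81206088e-02,
        2.38472410e-02, -3.55723148e-05]), 'tcp_pos': array([ 0.21597204, -0.63930394,  0.21791937]), 'eef_rot': array([-3.46824626e-04,  8.12428529e-01, -5.83060513e-01, -4.50365595e-04]), 'wrist_force': array([ 0.12645093, -0.86242322,  0.26542067]), 'moment': array([ 0.03509253,  0.00074237, -0.03727169]), 'gripper_width': 0.09325888484722172} 0.0188
scene {'intrinsics': array([[467.98020558,   0.        , 326.5104381 ],
       [  0.        , 467.98020558, 193.50233499],
       [  0.        ,   0.        ,   1.        ]]), 'R': array([[-0.22730228,  0.97363566,  0.01916425],
       [ 0.62819408,  0.16163696, -0.76108192],
       [-0.74411415, -0.16095679, -0.64837261]]), 't': array([ 0.15782056, -0.25569468,  1.9643367 ])}
side {'intrinsics': array([[396.53632947,   0.        , 322.75242307],
       [  0.        , 396.53632947, 197.89447765],
       [  0.        ,   0.        ,   1.        ]]), 'R': array([[-0.04022331,  0.99891239,  0.0235823 ],
       [ 0.54550239,  0.04172733, -0.83706987],
       [-0.83714349, -0.02080552, -0.54658751]]), 't': array([ 0.06958069, -0.20160906,  1.79111247])}
wrist {'intrinsics': array([[309.70691629,   0.        , 319.84770015],
       [  0.        , 309.70691629, 202.86439807],
       [  0.        ,   0.        ,   1.        ]]), 'R': array([[ 3.20257429e-01, -9.47330546e-01, -1.27930842e-04],
       [-9.07897786e-01, -3.06965222e-01,  2.85471476e-01],
       [-2.70475120e-01, -9.13082128e-02, -9.58387197e-01]]), 't': array([-0.67483697, -0.03323215,  0.39078704])}
```

View pics/scene0.png

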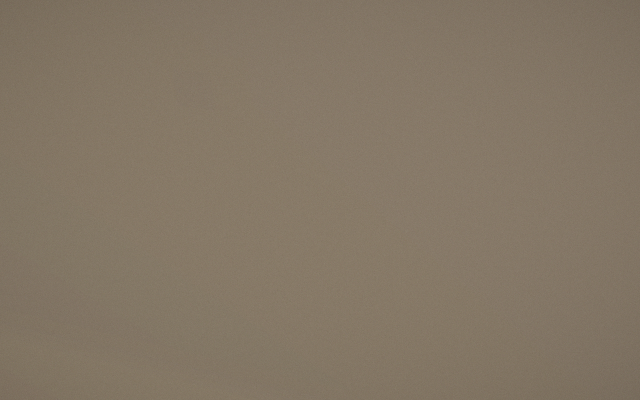

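View pics/side0.png

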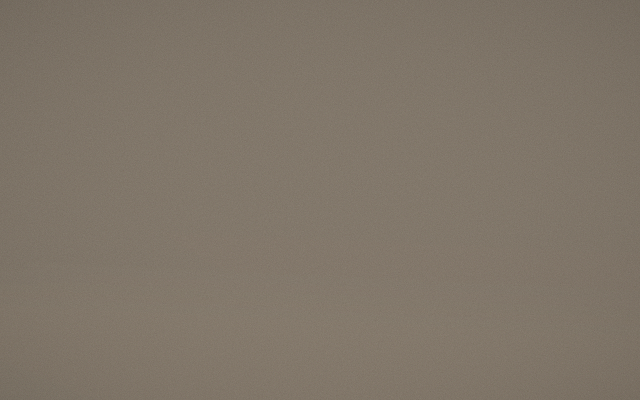

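View pics/wrist0.png

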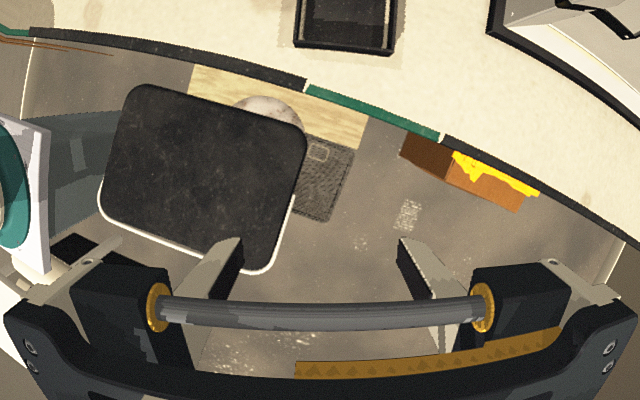

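Scene and side cameras see only a blank surface, so they're no use here. The wrist picture shows the bench edge (upper arc), a black tray at about (345,25), and part of a white device at top right. I'll make a helper and look from higher up, nearer the middle.

```bash
cat > h.py <<'E'
import numpy as np, cv2
from scipy.spatial.transform import Rotation as Ro
from rig import manip, vision
def Rq(q): return Ro.from_quat([q[1],q[2],q[3],q[0]])
def shift(target, Rt=None):
    s=manip.sense(); R=Rq(s['eef_rot'])
    d=R.inv().apply(np.array(target)-s['tcp_pos'])/0.3
    r=(R.inv()*Rt).as_rotvec()/np.pi if Rt is not None else np.zeros(3)
    return np.round(d,4), np.round(r,4)
def down(yaw):  # tool x dir at yaw (world), z down
    x=np.array([np.cos(yaw),np.sin(yaw),0]); z=np.array([0,0,-1.]); return Ro.from_matrix(np.column_stack([x,np.cross(z,x),z]))
def ray(m,u,v):
    K=m['intrinsics']; x=(u-K[0,2])/K[0,0]; y=(v-K[1,2])/K[1,1]; r=np.hypot(x,y)
    d=np.array([0,0,1.]) if r<1e-9 else np.array([np.sin(r)*x/r,np.sin(r)*y/r,np.cos(r)])
    return -m['R'].T@m['t'], m['R'].T@d
def onz(m,u,v,z):
    c,d=ray(m,u,v); return c+d*(z-c[2])/d[2]
def proj(m,X):
    p=m['R']@np.array(X)+m['t']; r=np.hypot(p[0],p[1]); th=np.arctan2(r,p[2]); K=m['intrinsics']
    return np.array([K[0,2]+K[0,0]*th*p[0]/r, K[1,2]+K[1,1]*th*p[1]/r])
def snap(name,fn,targets=()):
    m=vision.camera_model(name); im=vision.get_image(name); 
    out={}
    vis=im[:,:,::-1].copy()
    for t in targets:
        L=vision.trace(t,name)
        for k in L[:2]:
            print(t,round(k['p'],2),[int(b) for b in k['box']])
        out[t]=L
    cv2.imwrite(f"pics/{fn}.png",vis); np.savez(f"pics/{fn}.npz",R=m['R'],t=m['t'],intrinsics=m['intrinsics'],**{t:out[t][0]['pixels'] for t in out if out[t]})
    return m,out,im
E
python3 - <<'E'
from h import *
s=manip.sense();print(Rq(s['eef_rot']).as_matrix().round(3))
m=vision.camera_model("wrist"); R=Rq(s['eef_rot'])
c=-m['R'].T@m['t'];print("cam in tool",R.inv().apply(c-s['tcp_pos']),"axis",R.inv().apply(m['R'][2]))
for uv in [(300,47),(390,50),(490,30),(640,245),(305,85),(580,70)]: print(uv,onz(m,*uv,0).round(3))
for n in("scene","side"):
  k=vision.camera_model(n); print(n,-k['R'].T@k['t'],k['R'][2])
print(shift([0.42,-0.12,0.42],down(-np.pi/2)),shift([0.3,-0.4,0.42]))
E
```

```text
[[ 0.32  -0.947 -0.   ]
 [-0.947 -0.32   0.001]
 [-0.001 -0.    -1.   ]]
cam in tool [-1.34927554e-04 -7.98720355e-02 -1.65860301e-01] axis [7.93014966e-04 2.85493369e-01 9.58380356e-01]
(300, 47) [ 0.363 -0.564  0.   ]
(390, 50) [ 0.398 -0.669  0.   ]
(490, 30) [ 0.489 -0.791  0.   ]
(640, 245) [ 0.322 -1.373  0.   ]
(305, 85) [ 0.319 -0.585  0.   ]
(580, 70) [ 0.525 -0.972  0.   ]
scene [1.65818959 0.20384332 1.075993  ] [-0.74411415 -0.16095679 -0.64837261]
side [ 1.61219514 -0.02382739  0.80859796] [-0.83714349 -0.02080552 -0.54658751]
(array([-1.4231, -1.1984, -0.6718]), array([0.    , 0.0003, 0.1037])) (array([-0.6669, -0.5207, -0.6725]), array([0., 0., 0.]))
```

```bash
python3 - <<'E'
from h import *
print(shift([0.38,-0.40,0.40],down(np.pi/2)),shift([0.42,-0.36,0.40]))
E
python3 -m handwheel '[[-0.58,-0.76,-0.6,0,0,-0.45,1],[-0.58,-0.76,-0.6,0,0,-0.45,1],[-0.58,-0.76,-0.6,0,0,-0.45,1],[-0.58,-0.76,-0.6,0,0,-0.45,1],[-0.58,-0.76,-0.6,0,0,-0.45,1],[-0.58,-0.76,-0.6,0,0,-0.45,1],[-0.58,-0.76,-0.6,0,0,-0.45,1],[-0.58,-0.76,-0.6,0,0,-0.45,1]]'
python3 - <<'E'
from h import *
m,o,im=snap("wrist","w1",["cabinet","drawer","wash_bottle"])
E
```

```text
(array([-0.5815, -0.7734, -0.6059]), array([-4.000e-04,  1.000e-04, -8.963e-01])) (array([-0.6651, -0.9424, -0.6058]), array([0., 0., 0.]))
t: 1.15
tcp_pos: [0.3766, -0.4013, 0.3987]
eef_rot: [0.0, 0.996, 0.087, 0.0]
wrist_force: [-0.3, 1.4, -0.2]
gripper_width: 0.0927
cabinet 0.72 [396, 81, 107, 164]
drawer 0.6 [393, 78, 102, 31]
```

View pics/w1.png

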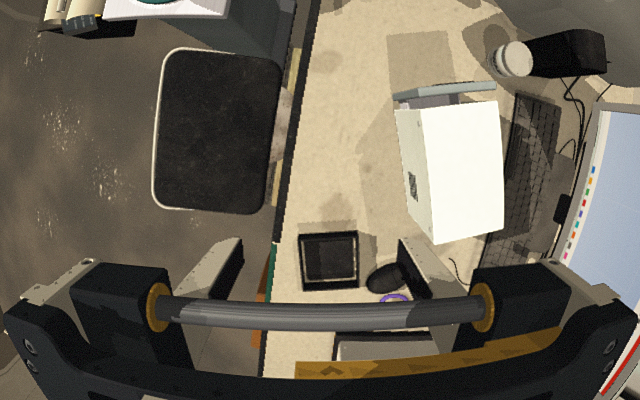

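Cabinet at (450,165), its grey drawer front along the top edge at (440,95) facing +y. The wash bottle with light cap is at (515,58). Next, a look from further along +y.

Run:
```python
from h import *
m=vision.camera_model("wrist")
for uv,z in [((400,107),.162),((496,103),.162),((505,228),.162),((435,243),.162),((395,95),.165),((495,85),.165),((517,58),.131),((665,60),0.03)]: print(uv,onz(m,*uv,z).round(3))
print(shift([0.38,-0.12,0.42],down(np.pi/2)))
```

```text
(400, 107) [ 0.465 -0.295  0.162]
(496, 103) [ 0.607 -0.253  0.162]
(505, 228) [ 0.681 -0.434  0.162]
(435, 243) [ 0.563 -0.475  0.162]
(395, 95) [ 0.455 -0.281  0.165]
(495, 85) [ 0.598 -0.228  0.165]
(517, 58) [ 0.653 -0.163  0.131]
(665, 60) [1.34  0.134 0.03 ]
(array([ 0.1673, -0.924 , -0.0715]), array([-1.000e-04, -0.000e+00, -4.471e-01]))
```

```bash
python3 -m handwheel '[[0.16,-0.9,-0.07,0,0,-0.447,1],[0.16,-0.9,-0.07,0,0,-0.447,1],[0.16,-0.9,-0.07,0,0,-0.447,1],[0.16,-0.9,-0.07,0,0,-0.447,1],[0.16,-0.9,-0.07,0,0,-0.447,1],[0.16,-0.9,-0.07,0,0,-0.447,1],[0.16,-0.9,-0.07,0,0,-0.447,1],[0.16,-0.9,-0.07,0,0,-0.447,1],[0.16,-0.9,-0.07,0,0,-0.447,1]]'
python3 - <<'E'
from h import *
m,o,im=snap("wrist","w2",["cabinet","front_pad","wash_bottle","ink_bottle","tall_carton","swab_jar","tape_roll"])
E
```

```text
t: 2.48
tcp_pos: [0.3783, -0.1275, 0.4196]
eef_rot: [0.0, 0.707, 0.707, 0.0]
wrist_force: [0.2, 0.8, 0.4]
gripper_width: 0.0926
cabinet 0.62 [142, 210, 133, 91]
cabinet 0.21 [225, 210, 49, 93]
front_pad 0.87 [226, 213, 51, 89]
wash_bottle 0.71 [376, 175, 43, 38]
ink_bottle 0.59 [445, 177, 52, 42]
ink_bottle 0.25 [378, 236, 20, 36]
tall_carton 0.85 [495, 176, 68, 51]
swab_jar 0.88 [299, 287, 36, 19]
swab_jar 0.38 [223, 208, 50, 92]
tape_roll 0.56 [379, 238, 19, 36]
```

View pics/w2.png

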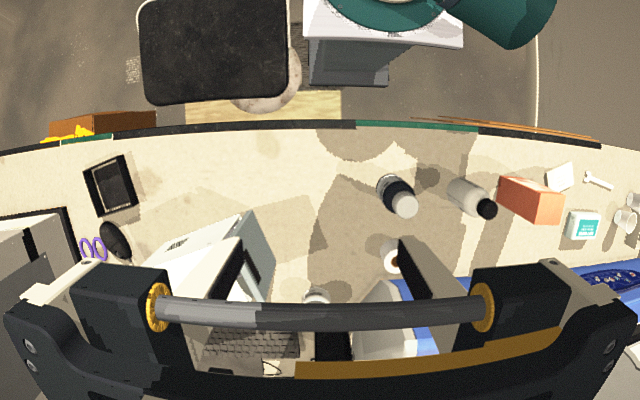

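Wash bottle (dark, light cap at (403,205)), ink bottle (470,195; black cap), orange carton (530,200), tape roll (390,257), swab jar (317,297). The cabinet is at (205,255) with its grey front and pad at (255,260).

Run:
```python
from h import *
m=vision.camera_model("wrist")
print(m['R'].round(2))
for n,uv,z in [("wash cap",(404,206),.131),("wash base",(386,182),0),("ink cap",(487,209),.14),("ink base",(455,186),0),("carton tops",(538,222),.15),("c",(563,216),.15),("tape top",(392,262),.05),("jar",(317,297),.07)]: print(n,uv,onz(m,*uv,z).round(3))
im=cv2.imread("pics/w2.png"); cv2.imwrite("pics/w2c.png",cv2.resize(im[150:320,130:440],None,fx=2.5,fy=2.5,interpolation=cv2.INTER_CUBIC))
```

```text
[[-0.    1.   -0.  ]
 [ 0.96  0.    0.29]
 [ 0.29 -0.   -0.96]]
wash cap (404, 206) [0.439 0.005 0.131]
wash base (386, 182) [0.43  0.002 0.   ]
ink cap (487, 209) [0.442 0.153 0.14 ]
ink base (455, 186) [0.436 0.153 0.   ]
carton tops (538, 222) [0.464 0.268 0.15 ]
c (563, 216) [0.454 0.334 0.15 ]
tape top (392, 262) [0.58  0.015 0.05 ]
jar (317, 297) [ 0.647 -0.133  0.07 ]
```

View pics/w2c.png

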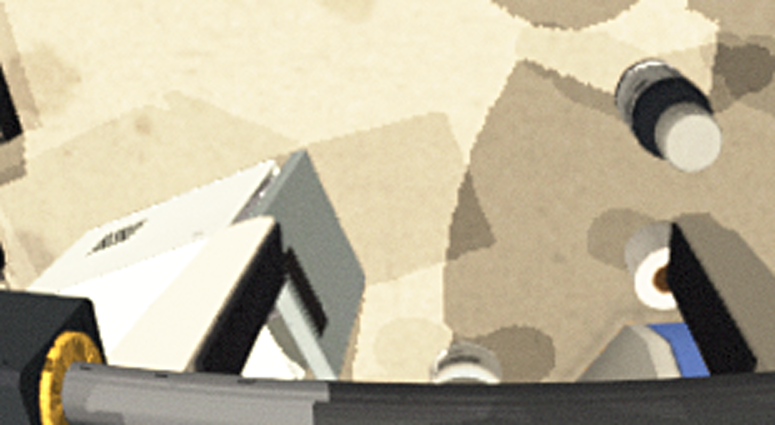

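Run:
```python
from h import *
im=cv2.imread("pics/w1.png"); cv2.imwrite("pics/w1c.png",cv2.resize(im[65:255,380:580],None,fx=3.1,fy=3.1,interpolation=cv2.INTER_CUBIC))
```

```text
(no output)
```

View pics/w1c.png

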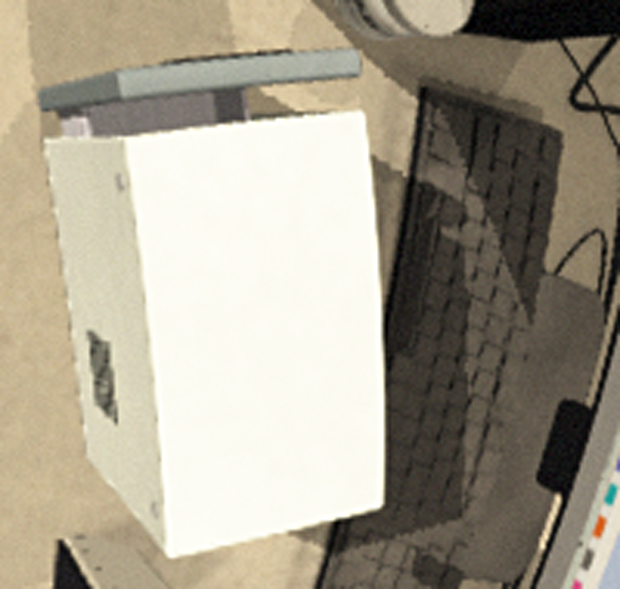

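Run:
```python
from h import *
from scipy.optimize import least_squares
d=np.load("pics/w1.npz"); m={k:d[k] for k in("R","t","intrinsics")}
f=lambda u,v:(u/3.1+380,v/3.1+65)
P=[(-.1,-.062,.162,130,140),(-.1,.062,.162,363,113),(.1,.062,.162,384,505),(.1,-.062,.162,172,557),(-.1,-.062,0,47,142),(.1,-.062,0,90,455)]
def W(p,l): c,s=np.cos(p[2]),np.sin(p[2]); return [p[0]+c*l[0]-s*l[1],p[1]+s*l[0]+c*l[1],l[2]]
for sg in (1,-1):
  def res(p): return np.concatenate([proj(m,W(p,(a,sg*b,z)))-f(u,v) for a,b,z,u,v in P])
  r=least_squares(res,[.58,-.36,-1.1]); print(sg,r.x.round(4),r.fun.round(1))
  if sg==1: pass
  best=r.x
  print("x axis",np.cos(r.x[2]),np.sin(r.x[2]),"front mid(outer latched)",np.round(W(r.x,(-.128,0,.165)),3))
print(onz(m,*f(122,72),.165),onz(m,*f(358,50),.165),onz(m,*f(122,97),.165),onz(m,*f(360,72),.165))
```

```text
1 [ 0.5885 -0.3616 -1.1997] [-0.4 -0.3  1.7 -0.9  1.2  0.9  0.4  1.2 -1.6 -0.8 -1.1  0.3]
x axis 0.362649528850826 -0.9319255974723916 front mid(outer latched) [ 0.542 -0.242  0.165]
-1 [ 0.5712 -0.3694 -1.2965] [ 72.2  -3.9 -82.3   5.9 -85.9  18.7  54.7  -8.3  55.3  -4.7  42.8  -5.7]
x axis 0.27086694197795247 -0.9626167979749327 front mid(outer latched) [ 0.537 -0.246  0.165]
[ 0.48481353 -0.2635084   0.165     ] [ 0.59691167 -0.22050414  0.165     ] [ 0.48686329 -0.27412919  0.165     ] [ 0.5999578  -0.23032387  0.165     ]
```

Run:
```python
from h import *
s=manip.sense()
Rt=down(-1.2)*Ro.from_euler('x',40,degrees=True)
print(Rt.as_matrix().round(2)); print(shift([0.38,-0.16,0.42],Rt))
```

```text
[[ 0.36 -0.71  0.6 ]
 [-0.93 -0.28  0.23]
 [-0.   -0.64 -0.77]]
(array([-0.1084,  0.0054, -0.0012]), array([0.0567, 0.3036, 0.8342]))
```

```bash
python3 -m handwheel '[[-0.1,0,0,0.057,0.304,0.834,1],[-0.1,0,0,0.057,0.304,0.834,1],[-0.1,0,0,0.057,0.304,0.834,1],[-0.1,0,0,0.057,0.304,0.834,1],[-0.1,0,0,0.057,0.304,0.834,1],[-0.1,0,0,0.057,0.304,0.834,1],[-0.1,0,0,0.057,0.304,0.834,1],[-0.1,0,0,0.057,0.304,0.834,1],[-0.1,0,0,0.057,0.304,0.834,1],[-0.1,0,0,0.057,0.304,0.834,1],[-0.1,0,0,0.057,0.304,0.834,1],[-0.1,0,0,0.057,0.304,0.834,1],[-0.1,0,0,0.057,0.304,0.834,1],[-0.1,0,0,0.057,0.304,0.834,1],[-0.1,0,0,0.057,0.304,0.834,1],[-0.1,0,0,0.057,0.304,0.834,1]]'
python3 - <<'E'
from h import *
m,o,im=snap("wrist","w3",["front_pad","wash_bottle","swab_jar"])
E
```

```text
t: 4.88
tcp_pos: [0.3781, -0.157, 0.42]
eef_rot: [-0.283, 0.776, -0.53, 0.194]
wrist_force: [-0.3, -0.1, 0.2]
gripper_width: 0.093
front_pad 0.77 [386, 184, 41, 93]
wash_bottle 0.84 [227, 214, 42, 42]
swab_jar 0.74 [101, 153, 59, 63]
```

View pics/w3.png

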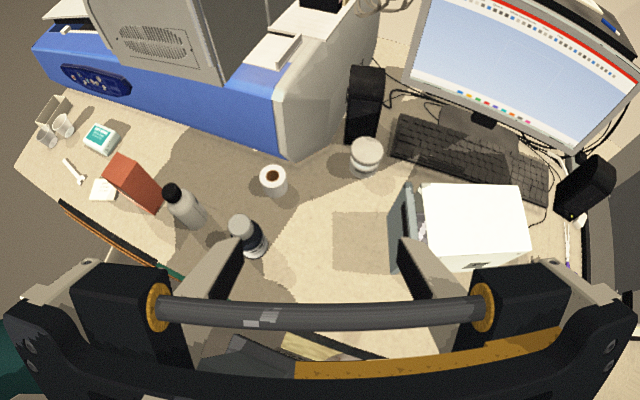

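The hood (grey, top left around (180,40)) sits over the blue printer, well left of the cabinet. The cabinet front faces open bench, with the swab jar at (367,155) and the tape at (273,180). The network's jar box was actually the carton. Now I'll refine the positions and work out the press approach.

Run:
```python
from h import *
im=cv2.imread("pics/w3.png"); cv2.imwrite("pics/w3c.png",cv2.resize(im[140:290,210:440],None,fx=3.4,fy=3.4,interpolation=cv2.INTER_CUBIC))
m=vision.camera_model("wrist")
for n,uv,z in [("wash cap",(239,222),.131),("jar",(367,148),.074),("tape",(273,173),.05),("printer corner",(290,158),0),("hood corner low",(222,80),.25),("keyb",(390,140),0.02),("monitor bl",(408,68),.1)]: print(n,uv,onz(m,*uv,z).round(3))
d=np.array([0.3626,-0.932,0])
for b in (0,0.05,): print("pad top", proj(m,np.array([.542,-.242,.165])))
pre=np.array([.542,-.242,.0])-d*0.06; pre[2]=0.135
print(pre,shift(pre+[0,0,.12],down(-1.2)), shift(pre,down(-1.2)))
```

```text
wash cap (239, 222) [0.444 0.01  0.131]
jar (367, 148) [ 0.696 -0.136  0.074]
tape (273, 173) [0.584 0.025 0.05 ]
printer corner (290, 158) [0.656 0.024 0.   ]
hood corner low (222, 80) [0.623 0.112 0.25 ]
keyb (390, 140) [ 0.776 -0.176  0.02 ]
monitor bl (408, 68) [ 0.949 -0.164  0.1  ]
pad top [409.53485813 215.27350756]
pad top [409.53485813 215.27350756]
[ 0.520244 -0.18608   0.135   ] (array([0.2612, 0.0427, 0.6803]), array([-0.2224,  0.0004,  0.0012])) (array([0.2611, 0.3   , 0.9866]), array([-0.2224,  0.0004,  0.0012]))
```

View pics/w3c.png

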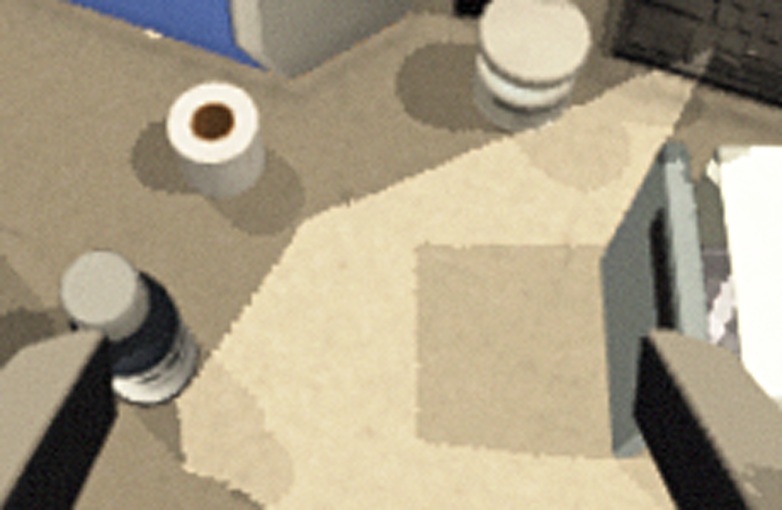

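```bash
python3 -m handwheel '[[0.15,0.03,0.4,-0.222,0,0,-1],[0.26,0.3,0.98,-0.222,0,0,-1],[0.26,0.3,0.98,-0.222,0,0,-1],[0.26,0.3,0.98,-0.222,0,0,-1],[0.26,0.3,0.98,-0.222,0,0,-1],[0.26,0.3,0.98,-0.222,0,0,-1],[0.26,0.3,0.98,-0.222,0,0,-1],[0.26,0.3,0.98,-0.222,0,0,-1]]'
python3 - <<'E'
from h import *
s=manip.sense(); m,o,im=snap("wrist","w4",["front_pad"]); print(s['wrist_force'],s['tcp_pos'],Rq(s['eef_rot']).as_matrix().round(3))
d=np.array([0.3626,-0.932,0]);print("dist TCP to face",np.dot(np.array([.542,-.242,0])-s['tcp_pos']*[1,1,0],d), proj(m,[.542,-.242,.165]))
E
```

```text
t: 6.08
tcp_pos: [0.519, -0.187, 0.1394]
eef_rot: [-0.001, 0.826, -0.564, 0.002]
wrist_force: [0.2, -0.3, 1.2]
gripper_width: 0.0174
front_pad 0.85 [374, 137, 109, 136]
[ 0.23143775 -0.30934674  1.2352469 ] [ 0.51895708 -0.18695938  0.13943336] [[ 0.363 -0.932  0.005]
 [-0.932 -0.363 -0.   ]
 [ 0.002 -0.004 -1.   ]]
dist TCP to face 0.05965321889589202 [430.8042483  267.79935713]
```

View pics/w4.png

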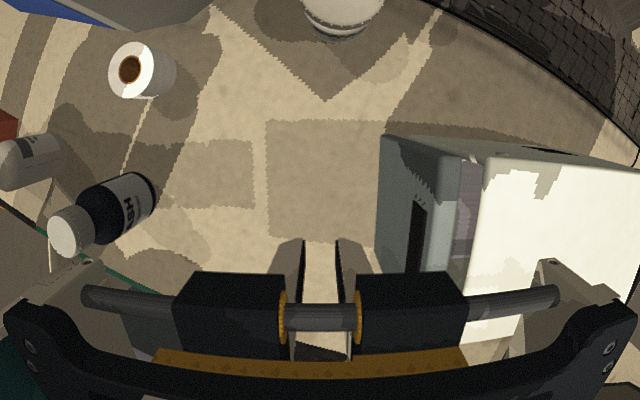

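```bash
python3 -m handwheel '[[0.1,0,0,0,0,0,-1],[0.13,0,0,0,0,0,-1],[0.14,0,0,0,0,0,-1]]'; python3 -m handwheel '[[0.008,0,0,0,0,0,-1],[0.015,0,0,0,0,0,-1]]'
```

```text
t: 6.55
tcp_pos: [0.534, -0.2257, 0.1374]
eef_rot: [-0.001, 0.825, -0.564, 0.001]
wrist_force: [-3.1, 6.6, 5.6]
gripper_width: 0.0007
t: 6.8
tcp_pos: [0.5352, -0.2286, 0.1373]
eef_rot: [-0.001, 0.826, -0.564, -0.0]
wrist_force: [-6.9, 7.2, 6.7]
gripper_width: 0.0003
```

```bash
python3 -m handwheel '[[0.007,0,0,0,0,0,-1],[0.015,0,0,0,0,0,-1]]'; python3 -m handwheel '[[0.007,0,0,0,0,0,-1],[0.012,0,0,0,0,0,-1]]'
```

```text
t: 7.05
tcp_pos: [0.5367, -0.2327, 0.1374]
eef_rot: [-0.001, 0.826, -0.564, -0.0]
wrist_force: [-9.1, 8.1, 7.4]
gripper_width: 0.0004
t: 7.3
tcp_pos: [0.538, -0.236, 0.1374]
eef_rot: [-0.001, 0.826, -0.564, -0.0]
wrist_force: [-8.3, 7.5, 7.0]
gripper_width: 0.0005
```

```bash
python3 -m handwheel '[[0.008,0,0,0,0,0,-1],[0.015,0,0,0,0,0,-1]]'
```

```text
t: 7.55
tcp_pos: [0.5392, -0.2389, 0.1374]
eef_rot: [-0.002, 0.826, -0.564, -0.002]
wrist_force: [-20.7, 28.4, 17.1]
gripper_width: 0.0006
```

Force jumped to 35 N, so the drawer is at its stop. I'll back off and let it spring out.

```bash
python3 -m handwheel '[[-0.1,0,0,0,0,0,-1],[-0.3,0,0,0,0,0,-1],[-0.35,0,-0.15,0,0,0,0],[-0.35,0,-0.3,0,0,0,0],[-0.35,0,-0.3,0,0,0,0]]'
python3 - <<'E'
from h import *
m,o,im=snap("wrist","w5",["front_pad","drawer"])
E
```

```text
t: 8.18
tcp_pos: [0.5027, -0.1432, 0.2308]
eef_rot: [-0.002, 0.826, -0.564, 0.003]
wrist_force: [0.5, -0.9, -1.1]
gripper_width: 0.0258
front_pad 0.87 [371, 132, 104, 142]
drawer 0.94 [372, 127, 105, 145]
drawer 0.67 [342, 0, 69, 65]
```

View pics/w5.png

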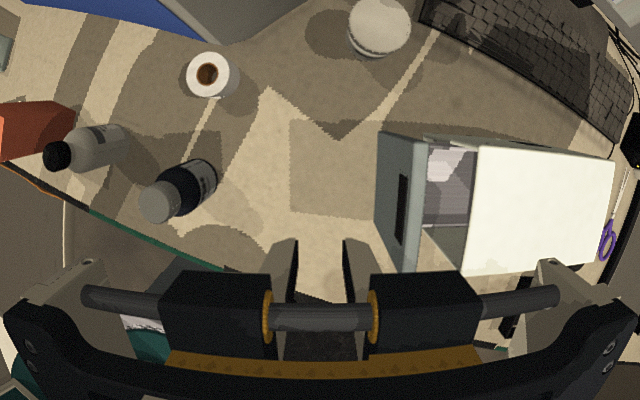

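The drawer has sprung out: panel at (398,200), gap behind it with the bay visible. Now I'll fit the opening.

Run:
```python
from h import *
d=np.load("pics/w5.npz"); m={k:d[k] for k in("R","t","intrinsics")}
im=cv2.imread("pics/w5.png")
c,s=np.cos(-1.1997),np.sin(-1.1997)
W=lambda x,y,z:np.array([.5885+c*x-s*y,-.3616+s*x+c*y,z])
big=cv2.resize(im[100:300,340:640],None,fx=2.6,fy=2.6,interpolation=cv2.INTER_CUBIC)
def pl(pts,col):
    p=((np.array([proj(m,p) for p in pts])-[340,100])*2.6).astype(np.int32); cv2.polylines(big,[p],True,col,1)
for q,col in((0.040,(0,0,255)),(0.046,(0,255,0)),(0.052,(255,0,0))):
    pl([W(-.128-q,-.062,.165),W(-.128-q,.062,.165),W(-.114-q,.062,.165),W(-.114-q,-.062,.165)],col)
pl([W(-.1,-.062,.162),W(-.1,.062,.162),W(.1,.062,.162),W(.1,-.062,.162)],(255,0,255))
cv2.imwrite("pics/w5c.png",big)
```

```text
(no output)
```

View pics/w5c.png

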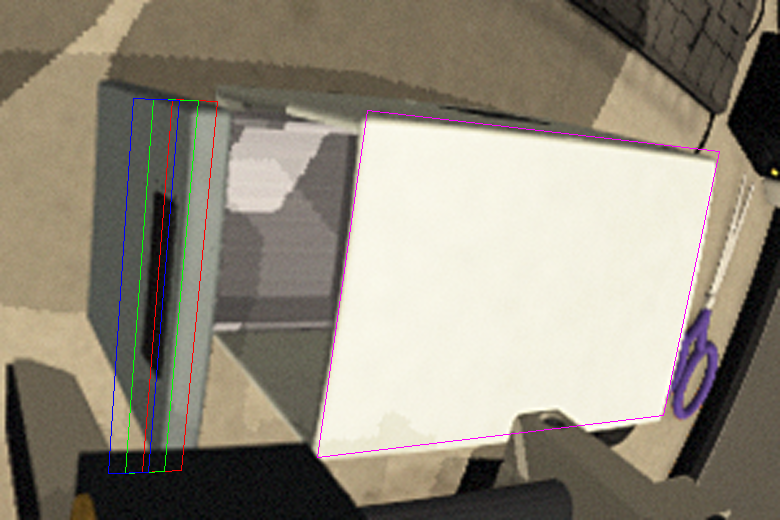

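```bash
cat >> h.py <<'E'
c_,s_=np.cos(-1.1997),np.sin(-1.1997)
W=lambda x,y,z:np.array([.5885+c_*x-s_*y,-.3616+s_*x+c_*y,z])
E
python3 - <<'E'
from h import *
print(W(-.1575,0,.2),shift(W(-.1575,0,.215),down(-1.2)),shift(W(-.1575,0,.135),down(-1.2)))
E
```

```text
[ 0.53138462 -0.21482097  0.2       ] (array([ 0.2581, -0.0057,  0.0361]), array([-0.0004,  0.0003,  0.0004])) (array([ 0.2584, -0.0054,  0.3027]), array([-0.0004,  0.0003,  0.0004]))
```

```bash
python3 -m handwheel '[[0.13,0,0,0,0,0,0.08],[0.258,-0.005,0.02,0,0,0,0.08],[0.258,-0.005,0.03,0,0,0,0.08],[0.258,-0.005,0.1,0,0,0,0.08]]'
python3 - <<'E'
from h import *
m,o,im=snap("wrist","w6",[])
E
```

```text
t: 8.82
tcp_pos: [0.5316, -0.215, 0.1959]
eef_rot: [-0.001, 0.826, -0.564, 0.0]
wrist_force: [0.6, -0.4, -0.1]
gripper_width: 0.05
```

View pics/w6.png

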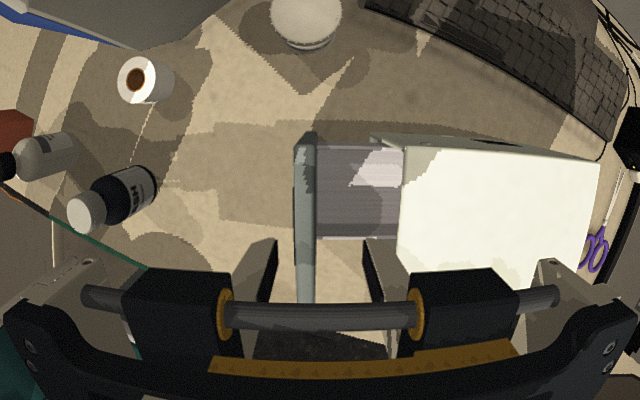

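The panel (column 306) is about 9 mm outward of the fingers' middle (column 321), so I'll shift by that and descend.

```bash
python3 -m handwheel '[[-0.03,0,0,0,0,0,0.08],[-0.03,0,0.1,0,0,0,0.08],[-0.03,0,0.2,0,0,0,0.08],[-0.03,0,0.2,0,0,0,-0.5],[-0.03,0,0.2,0,0,0,-1],[-0.03,0,0.2,0,0,0,-1],[-0.03,0,0.2,0,0,0,-1]]'
```

```text
t: 9.75
tcp_pos: [0.5287, -0.2067, 0.1377]
eef_rot: [-0.001, 0.826, -0.564, 0.001]
wrist_force: [-0.8, 3.4, 2.3]
gripper_width: 0.0147
```

```bash
python3 -m handwheel '[[-0.04,0,0,0,0,0,-1],[-0.09,0,0,0,0,0,-1],[-0.14,0,0,0,0,0,-1],[-0.19,0,0,0,0,0,-1],[-0.24,0,0,0,0,0,-1],[-0.28,0,0,0,0,0,-1],[-0.29,0,0,0,0,0,-1],[-0.29,0,0,0,0,0,-1]]'
```

```text
t: 10.75
tcp_pos: [0.4972, -0.1247, 0.1376]
eef_rot: [-0.002, 0.826, -0.564, 0.001]
wrist_force: [6.2, 3.7, 4.6]
gripper_width: 0.0137
```

```bash
python3 -m handwheel '[[-0.01,0,0,0,0,0,-1],[-0.02,0,0,0,0,0,-1]]'
```

```text
t: 11.0
tcp_pos: [0.4959, -0.1213, 0.1375]
eef_rot: [-0.0, 0.826, -0.564, 0.004]
wrist_force: [23.4, -30.2, -7.4]
gripper_width: 0.014
```

```bash
python3 -m handwheel '[[0.015,0,0,0,0,0,-1],[0.015,0,0,0,0,0,-0.3],[0.015,0,0,0,0,0,-0.3],[0.015,0,-0.15,0,0,0,-0.3],[0.015,0,-0.35,0,0,0,0.5],[0.015,0,-0.55,0,0,0,0.5],[0.015,0,-0.55,0,0,0,0.5]]'
python3 - <<'E'
from h import *
m,o,im=snap("wrist","w7",["wash_bottle","drawer"])
big=cv2.resize(im[:,:,::-1].copy(),None,fx=1.25,fy=1.25)
def pl(pts,col):
    p=(np.array([proj(m,p) for p in pts])*1.25).astype(np.int32); cv2.polylines(big,[p],True,col,1)
q=.135
pl([W(-.128-q,-.062,.165),W(-.128-q,.062,.165),W(-.114-q,.062,.165),W(-.114-q,-.062,.165)],(0,0,255))
pl([W(-.1,-.062,.162),W(-.1,.062,.162),W(.1,.062,.162),W(.1,-.062,.162)],(255,0,255))
b=-.256+.067
pl([W(b-.06,-.046,.056),W(b-.06,.046,.056),W(b+.06,.046,.056),W(b+.06,-.046,.056)],(0,255,0))
for z,r,col in((.131,.0205,(255,0,0)),(0,.029,(255,255,0))):
    pl([[.441+r*np.cos(a),.007+r*np.sin(a),z] for a in np.linspace(0,6.28,30)],col)
cv2.imwrite("pics/w7c.png",big)
E
```

```text
t: 11.88
tcp_pos: [0.4966, -0.1245, 0.3065]
eef_rot: [-0.002, 0.826, -0.564, 0.003]
wrist_force: [0.7, 1.0, -0.5]
gripper_width: 0.0579
drawer 0.73 [312, 125, 135, 123]
```

View pics/w7c.png

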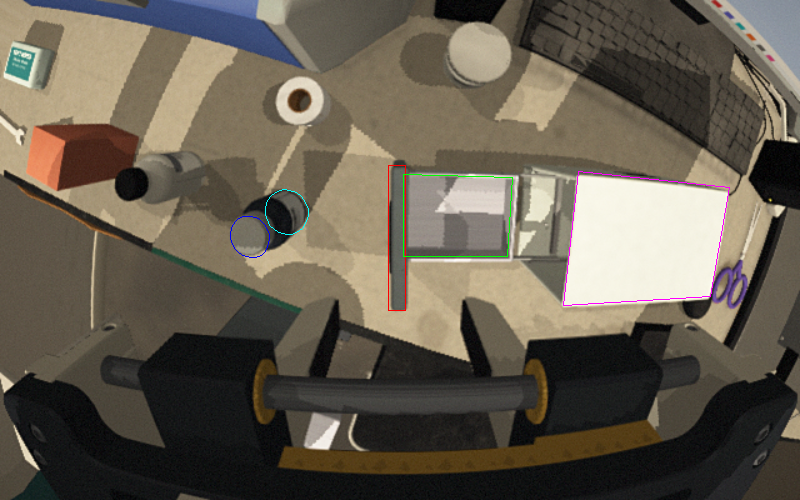

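Run:
```python
from h import *
print(shift([.441,.007,.23],down(.371)))
```

```text
(array([-0.4734,  0.0107,  0.2357]), array([-4.000e-04,  2.000e-04, -4.997e-01]))
```

```bash
python3 -m handwheel '[[-0.15,0,0.05,0,0,-0.06,1],[-0.3,0,0.15,0,0,-0.12,1],[-0.473,0.01,0.236,0,0,-0.5,1],[-0.473,0.01,0.236,0,0,-0.5,1],[-0.473,0.01,0.236,0,0,-0.5,1],[-0.473,0.01,0.236,0,0,-0.5,1],[-0.473,0.01,0.236,0,0,-0.5,1],[-0.473,0.01,0.236,0,0,-0.5,1],[-0.473,0.01,0.236,0,0,-0.5,1],[-0.473,0.01,0.236,0,0,-0.5,1]]'
python3 - <<'E'
from h import *
m,o,im=snap("wrist","w8",["wash_bottle"])
s=manip.sense(); print(s['tcp_pos'],shift([.441,.007,.066],down(.371)))
big=cv2.resize(im[:,:,::-1].copy(),None,fx=1.25,fy=1.25)
def pl(pts,col):
    p=(np.array([proj(m,p) for p in pts])*1.25).astype(np.int32); cv2.polylines(big,[p],True,col,1)
for z,r,col in((.131,.0205,(255,0,0)),(0,.029,(255,255,0))):
    pl([[.441+r*np.cos(a),.007+r*np.sin(a),z] for a in np.linspace(0,6.28,30)],col)
cv2.imwrite("pics/w8c.png",big)
E
```

```text
t: 13.28
tcp_pos: [0.4412, 0.0068, 0.2295]
eef_rot: [-0.001, 0.983, 0.185, -0.0]
wrist_force: [0.1, -0.0, 0.8]
gripper_width: 0.0931
wash_bottle 0.98 [295, 155, 53, 60]
[0.44137785 0.00680848 0.23002491] (array([-0.0012, -0.0006,  0.5467]), array([-0.0003, -0.0001, -0.0003]))
```

View pics/w8c.png

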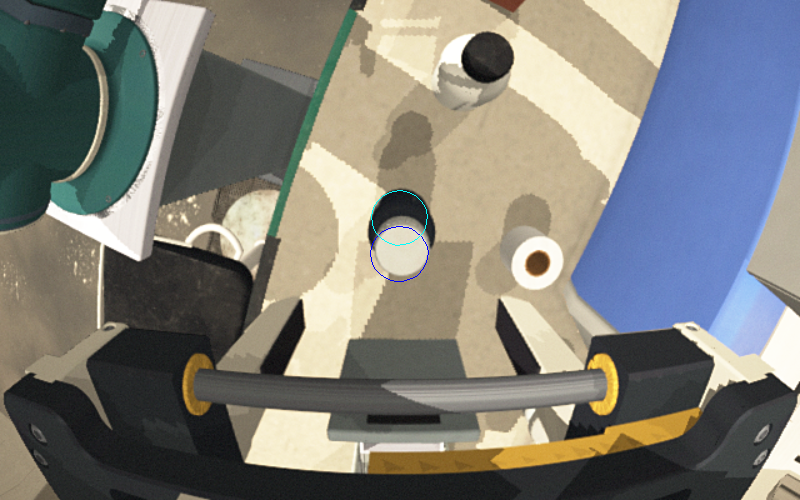

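Cap at (403,247) against the predicted (399,254), so I'll correct by a few mm, descend and grip.

```bash
python3 -m handwheel '[[0.006,-0.01,0.1,0,0,0,1],[0.006,-0.01,0.25,0,0,0,1],[0.006,-0.01,0.4,0,0,0,1],[0.006,-0.01,0.52,0,0,0,1],[0.006,-0.01,0.547,0,0,0,1],[0.006,-0.01,0.547,0,0,0,0.2],[0.006,-0.01,0.547,0,0,0,-0.2],[0.006,-0.01,0.547,0,0,0,-1],[0.006,-0.01,0.547,0,0,0,-1],[0.006,-0.01,0.547,0,0,0,-1]]'
```

```text
t: 14.62
tcp_pos: [0.4427, 0.0103, 0.0673]
eef_rot: [-0.0, 0.983, 0.185, 0.001]
wrist_force: [-1.8, -0.3, 3.6]
gripper_width: 0.0555
```

```bash
python3 -m handwheel '[[0,0,-0.1,0,0,0,-1],[0,0,-0.3,0,0,0,-1],[0,0,-0.5,0,0,0,-1],[0,0,-0.65,0,0,0,-1],[0,0,-0.65,0,0,0,-1]]'
python3 - <<'E'
from h import *
m,o,im=snap("wrist","w9",["wash_bottle"])
b=W(-.256+.067,0,0);print("bay",b)
print(shift([b[0],b[1],.265],down(.371)))
E
```

```text
t: 15.25
tcp_pos: [0.4431, 0.0101, 0.2651]
eef_rot: [0.0, 0.983, 0.185, 0.003]
wrist_force: [-0.2, -0.3, -1.7]
gripper_width: 0.0555
wash_bottle 0.87 [270, 180, 104, 164]
wash_bottle 0.18 [366, 0, 49, 18]
bay [ 0.51996154 -0.18546517  0.        ]
(array([ 0.0046,  0.7018, -0.0137]), array([-0.0002, -0.0004,  0.0003]))
```

View pics/w9.png

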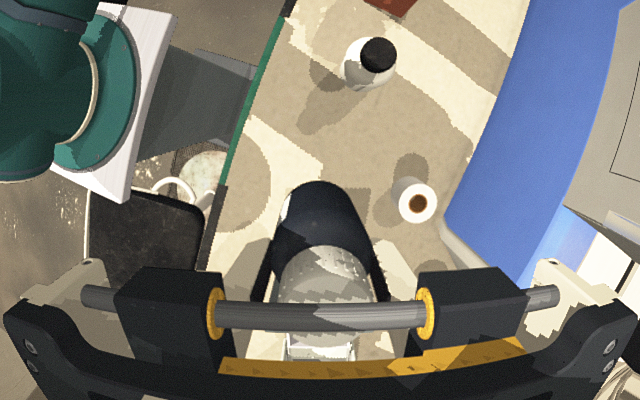

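Bottle held and upright (body and cap between the fingers at column 322). I'll check its offset along tool y and move over the bay.

Run:
```python
from h import *
d=np.load("pics/w9.npz"); m={k:d[k] for k in("R","t","intrinsics")}
s=manip.sense();t=s['tcp_pos'];R=Rq(s['eef_rot']).as_matrix()
im=cv2.imread("pics/w9.png")
for dy,col in((0,(0,0,255)),(-.01,(0,255,0))):
  c0=t+R[:,1]*dy
  for z,r in((t[2]+.065,.0205),(t[2]-.066,.029)):
    p=np.array([proj(m,[c0[0]+r*np.cos(a),c0[1]+r*np.sin(a),z]) for a in np.linspace(0,6.28,40)]).astype(np.int32); cv2.polylines(im,[p],True,col,1)
cv2.imwrite("pics/w9c.png",cv2.resize(im[120:380,180:480],None,fx=2.3,fy=2.3))
```

```text
(no output)
```

View pics/w9c.png

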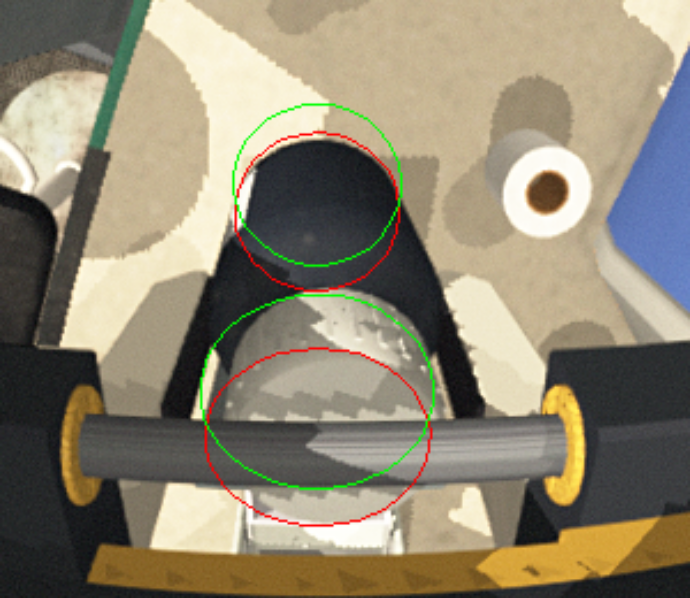

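```bash
python3 -m handwheel '[[0,0.15,-0.01,0,0,0,-1],[0,0.32,-0.01,0,0,0,-1],[0,0.48,-0.01,0,0,0,-1],[0,0.62,-0.01,0,0,0,-1],[0.005,0.705,-0.01,0,0,0,-1],[0.005,0.705,-0.01,0,0,0,-1],[0.005,0.705,0.1,0,0,0,-1],[0.005,0.705,0.25,0,0,0,-1],[0.005,0.705,0.25,0,0,0,-1]]'
python3 - <<'E'
from h import *
m,o,im=snap("wrist","w10",[])
b=W(-.256+.067,0,0)
s=manip.sense();print(s['tcp_pos'],s['wrist_force'],shift([b[0],b[1],.086],down(.371)))
E
```

```text
t: 16.48
tcp_pos: [0.5188, -0.1849, 0.1829]
eef_rot: [-0.002, 0.983, 0.185, -0.002]
wrist_force: [-0.4, -0.5, -1.1]
gripper_width: 0.0556
[ 0.51984385 -0.18537463  0.18584319] [-0.6488605   0.67756491 -1.28064433] (array([0.0004, 0.0012, 0.3328]), array([-0.0008,  0.0001,  0.0005]))
```

View pics/w10.png

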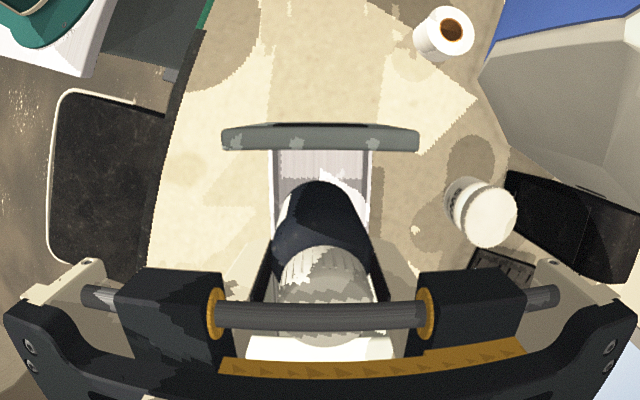

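Bottle centred over the bay (side walls at columns 272 and 367). I'll lower it.

```bash
python3 -m handwheel '[[0,0,0.12,0,0,0,-1],[0,0,0.24,0,0,0,-1],[0,0,0.31,0,0,0,-1],[0,0,0.33,0,0,0,-1],[0,0,0.335,0,0,0,-1],[0,0,0.335,0,0,0,-1]]'
```

```text
t: 17.27
tcp_pos: [0.5213, -0.1863, 0.0875]
eef_rot: [0.0, 0.983, 0.185, 0.001]
wrist_force: [-0.4, -0.3, -0.9]
gripper_width: 0.0557
```

```bash
python3 -m handwheel '[[0,0,0.006,0,0,0,-1],[0,0,0.011,0,0,0,-1],[0,0,0.014,0,0,0,-1]]'
```

```text
t: 17.65
tcp_pos: [0.5212, -0.1865, 0.0832]
eef_rot: [0.0, 0.983, 0.185, 0.001]
wrist_force: [-3.9, -0.6, 13.1]
gripper_width: 0.0555
```

Standing on the floor. Release and rise.

```bash
python3 -m handwheel '[[0,0,-0.005,0,0,0,0.3],[0,0,-0.005,0,0,0,0.7],[0,0,-0.005,0,0,0,0.7],[0,0,-0.1,0,0,0,0.8],[0,0,-0.3,0,0,0,0.8],[0,0,-0.5,0,0,0,0.8],[0,-0.1,-0.7,0,0,0,0],[0,-0.25,-0.8,0,0,0,0],[0,-0.25,-0.8,0,0,0,0]]'
python3 - <<'E'
from h import *
m,o,im=snap("wrist","w11",["wash_bottle"])
s=manip.sense();print(s['tcp_pos'])
big=im[:,:,::-1].copy(); b=W(-.256+.067,0,0.016)
for z,r,col in((.147,.0205,(255,0,0)),(0.016,.029,(255,255,0))):
    p=np.array([proj(m,[b[0]+r*np.cos(a),b[1]+r*np.sin(a),z]) for a in np.linspace(0,6.28,40)]).astype(np.int32); cv2.polylines(big,[p],True,col,1)
cv2.imwrite("pics/w11c.png",cv2.resize(big,None,fx=1.25,fy=1.25))
f=W(-.256-.007,0,0)
print("face",f, shift(f+np.array([-.3626,.932,0])*.06+[0,0,.138],down(-1.2)))
E
```

```text
t: 18.77
tcp_pos: [0.4931, -0.1149, 0.3256]
eef_rot: [0.001, 0.983, 0.186, 0.003]
wrist_force: [0.4, -0.5, -1.0]
gripper_width: 0.0584
wash_bottle 0.73 [297, 200, 42, 55]
[ 0.49322868 -0.11643955  0.32173949]
face [ 0.49312638 -0.11650232  0.        ] (array([-0.0011, -0.1999,  0.6125]), array([-5.000e-04, -4.000e-04,  5.007e-01]))
```

View pics/w11c.png

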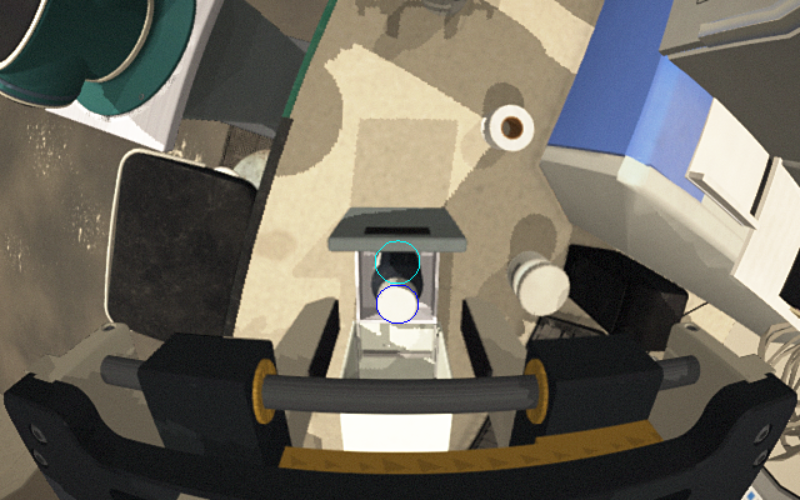

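Bottle stands where the model predicts, mid-bay. I'll shut the fingers, go down in front of the panel and push with their sides.

```bash
python3 -m handwheel '[[0,-0.12,0,0,0,0,-1],[0,-0.2,0.1,0,0,0,-1],[0,-0.2,0.3,0,0,0,-1],[0,-0.2,0.5,0,0,0,-1],[0,-0.2,0.67,0,0,0,-1],[0,-0.2,0.67,0,0,0,-1],[0,-0.2,0.67,0,0,0,-1]]'
python3 - <<'E'
from h import *
m,o,im=snap("wrist","w12",[])
s=manip.sense();print(s['tcp_pos'],s['gripper_width']); R=Rq(s['eef_rot']).as_matrix()
f=W(-.263,0,0); print("face dist",R[:,1]@(f-s['tcp_pos']), "lateral",R[:,0]@(f-s['tcp_pos']))
E
```

```text
t: 19.75
tcp_pos: [0.4722, -0.0609, 0.1226]
eef_rot: [-0.0, 0.983, 0.185, 0.001]
wrist_force: [-0.4, -0.2, 0.5]
gripper_width: 0.0007
[ 0.47256528 -0.06089577  0.12322849] 0.0006142358536757904
face dist 0.05917707634500862 lateral -0.001459918835777627
```

View pics/w12.png

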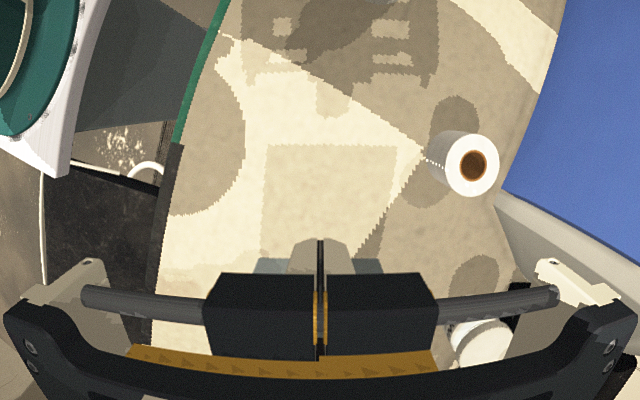

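```bash
python3 -m handwheel '[[0,0.08,0,0,0,0,-1],[0,0.13,0,0,0,0,-1],[0,0.15,0,0,0,0,-1],[0,0.16,0,0,0,0,-1],[0,0.17,0,0,0,0,-1],[0,0.18,0,0,0,0,-1],[0,0.195,0,0,0,0,-1],[0,0.215,0,0,0,0,-1],[0,0.24,0,0,0,0,-1],[0,0.265,0,0,0,0,-1],[0,0.29,0,0,0,0,-1],[0,0.315,0,0,0,0,-1],[0,0.34,0,0,0,0,-1],[0,0.365,0,0,0,0,-1],[0,0.39,0,0,0,0,-1],[0,0.415,0,0,0,0,-1],[0,0.435,0,0,0,0,-1],[0,0.45,0,0,0,0,-1]]'
python3 - <<'E'
from h import *
m,o,im=snap("wrist","w13",[])
s=manip.sense();R=Rq(s['eef_rot']).as_matrix()
f=W(-.128,0,0); print("to latched face",R[:,1]@(f-s['tcp_pos']))
E
```

```text
t: 22.05
tcp_pos: [0.5208, -0.1865, 0.121]
eef_rot: [-0.0, 0.983, 0.185, 0.001]
wrist_force: [-1.2, 1.9, 0.3]
gripper_width: 0.0004
to latched face 0.05934997553031451
```

View pics/w13.png

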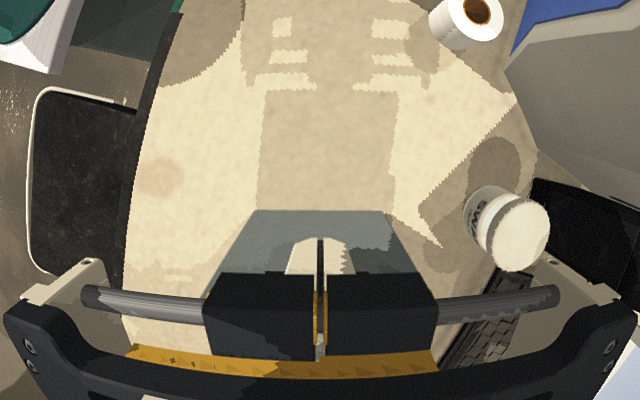

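```bash
python3 -m handwheel '[[0,0.02,0,0,0,0,-1],[0,0.04,0,0,0,0,-1],[0,0.06,0,0,0,0,-1],[0,0.08,0,0,0,0,-1],[0,0.1,0,0,0,0,-1],[0,0.12,0,0,0,0,-1],[0,0.135,0,0,0,0,-1],[0,0.145,0,0,0,0,-1],[0,0.15,0,0,0,0,-1]]'; python3 -m handwheel '[[0,0.008,0,0,0,0,-1],[0,0.014,0,0,0,0,-1]]'
```

```text
t: 23.22
tcp_pos: [0.5368, -0.228, 0.1211]
eef_rot: [-0.001, 0.983, 0.185, 0.0]
wrist_force: [-5.0, 5.3, 2.7]
gripper_width: 0.0004
t: 23.48
tcp_pos: [0.5383, -0.2318, 0.1211]
eef_rot: [-0.001, 0.983, 0.185, 0.0]
wrist_force: [-6.4, 6.9, 3.8]
gripper_width: 0.0006
```

Run:
```python
from h import *
s=manip.sense();R=Rq(s['eef_rot']).as_matrix()
f=W(-.128,0,0); print("to latched face",R[:,1]@(f-s['tcp_pos']),R[:,1]@s['wrist_force'])
```

```text
to latched face 0.011332179523795683 -8.761471978086531
```

```bash
python3 -m handwheel '[[0,0.007,0,0,0,0,-1],[0,0.014,0,0,0,0,-1]]'; python3 -m handwheel '[[0,0.006,0,0,0,0,-1],[0,0.01,0,0,0,0,-1]]'
```

```text
t: 23.72
tcp_pos: [0.5398, -0.2357, 0.1211]
eef_rot: [-0.001, 0.983, 0.185, 0.0]
wrist_force: [-6.9, 7.1, 4.2]
gripper_width: 0.0006
t: 23.98
tcp_pos: [0.5408, -0.2384, 0.1211]
eef_rot: [-0.001, 0.983, 0.185, 0.0]
wrist_force: [-7.6, 7.0, 3.9]
gripper_width: 0.0002
```

```bash
python3 -m handwheel '[[0,0.006,0,0,0,0,-1],[0,0.01,0,0,0,0,-1]]'
```

```text
t: 24.22
tcp_pos: [0.5418, -0.241, 0.1211]
eef_rot: [-0.001, 0.983, 0.185, 0.0]
wrist_force: [-9.0, 7.3, 4.3]
gripper_width: 0.0006
```

```bash
python3 -m handwheel '[[0,0.006,0,0,0,0,-1],[0,0.01,0,0,0,0,-1]]'
```

```text
t: 24.48
tcp_pos: [0.5429, -0.244, 0.1211]
eef_rot: [-0.001, 0.983, 0.185, 0.0]
wrist_force: [-7.7, 8.0, 4.5]
gripper_width: 0.0005
```

```bash
python3 -m handwheel '[[0,0.005,0,0,0,0,-1],[0,0.008,0,0,0,0,-1]]'
python3 - <<'E'
from h import *
m,o,im=snap("wrist","w14",[])
E
```

```text
t: 24.72
tcp_pos: [0.543, -0.2441, 0.1212]
eef_rot: [-0.003, 0.983, 0.185, -0.001]
wrist_force: [-22.2, 32.4, 15.6]
gripper_width: 0.0006
```

View pics/w14.png

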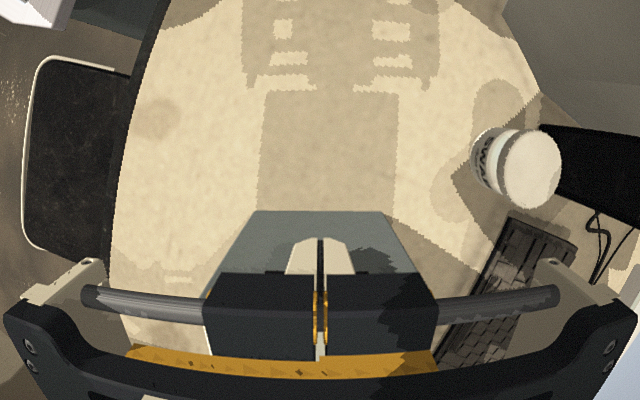

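Force jumped to 39 N, which means the stop. I'll back off and look from above.

```bash
python3 -m handwheel '[[0,-0.02,0,0,0,0,-1],[0,-0.1,0,0,0,0,-1],[0,-0.25,0,0,0,0,-1],[0,-0.4,-0.15,0,0,0,-1],[0,-0.5,-0.35,0,0,0,-1],[0,-0.5,-0.55,0,0,0,-1],[0,-0.5,-0.7,0,0,0,-1]]'
python3 - <<'E'
from h import *
s=manip.sense();print(s['tcp_pos'],shift([.40,-.2,.42],down(-1.2)*Ro.from_euler('x',30,degrees=True)))
E
```

```text
t: 25.65
tcp_pos: [0.4888, -0.1058, 0.3342]
eef_rot: [0.0, 0.983, 0.185, 0.002]
wrist_force: [0.6, 0.0, -0.6]
gripper_width: 0.0007
[ 0.48879513 -0.10579216  0.33418956] (array([-0.3889,  0.185 , -0.2874]), array([0.1299, 0.1294, 0.4885]))
```

```bash
python3 -m handwheel '[[-0.1,-0.05,-0.28,0.13,0.13,0.49,-1],[-0.39,0.18,-0.28,0.13,0.13,0.49,-1],[-0.39,0.18,-0.28,0.13,0.13,0.49,-1],[-0.39,0.18,-0.28,0.13,0.13,0.49,-1],[-0.39,0.18,-0.28,0.13,0.13,0.49,-1],[-0.39,0.18,-0.28,0.13,0.13,0.49,-1],[-0.39,0.18,-0.28,0.13,0.13,0.49,-1],[-0.39,0.18,-0.28,0.13,0.13,0.49,-1],[-0.39,0.18,-0.28,0.13,0.13,0.49,-1],[-0.39,0.18,-0.28,0.13,0.13,0.49,-1]]'
python3 - <<'E'
from h import *
m,o,im=snap("wrist","w15",["drawer"])
big=im[:,:,::-1].copy()
def pl(pts,col):
    p=np.array([proj(m,p) for p in pts]).astype(np.int32); cv2.polylines(big,[p],True,col,1)
for q,col in ((0,(0,0,255)),):
  pl([W(-.128-q,-.062,.165),W(-.128-q,.062,.165),W(-.114-q,.062,.165),W(-.114-q,-.062,.165)],col)
a=im[130:290,340:580,::-1];b=big[130:290,340:580]
cv2.imwrite("pics/w15c.png",cv2.resize(np.vstack([a,b]),None,fx=1.85,fy=1.85,interpolation=cv2.INTER_CUBIC))
E
```

```text
t: 26.9
tcp_pos: [0.3994, -0.1991, 0.415]
eef_rot: [-0.213, 0.796, -0.548, 0.146]
wrist_force: [-0.3, 0.4, -0.5]
gripper_width: 0.0
drawer 0.87 [367, 145, 29, 93]
```

View pics/w15c.png

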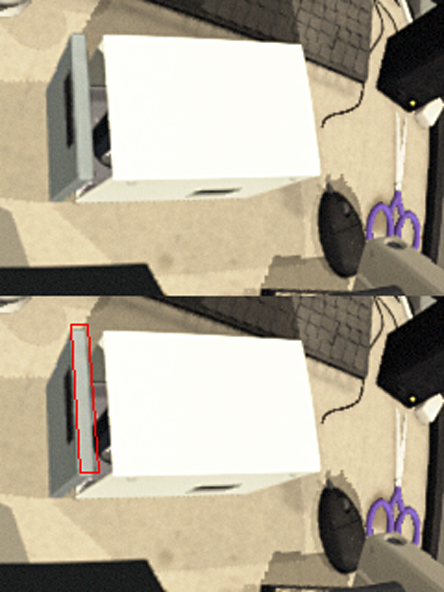

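View pics/w15.png

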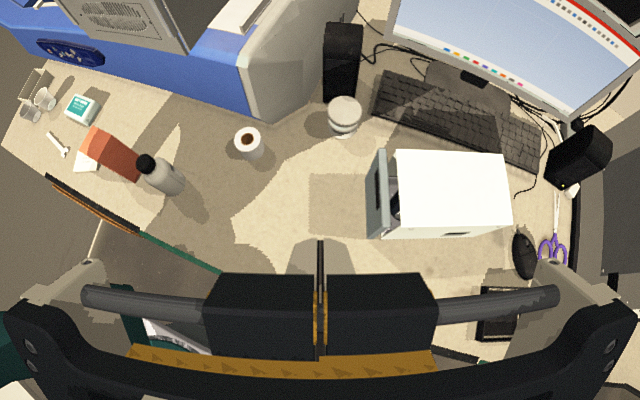

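Run:
```python
from h import *
d=np.load("pics/w15.npz"); m={k:d[k] for k in("R","t","intrinsics")}
im=cv2.imread("pics/w15.png"); f=6
big=cv2.resize(im[140:245,355:425],None,fx=f,fy=f,interpolation=cv2.INTER_CUBIC)[:600]; big2=big.copy()
c=W(-.054,0,0)
for z,r,col in((.016,.029,(0,255,255)),(.09,.029,(0,255,0)),(.147,.0205,(255,0,0)),(.121,.0205,(255,0,255))):
    p=((np.array([proj(m,[c[0]+r*np.cos(a),c[1]+r*np.sin(a),z]) for a in np.linspace(0,6.28,40)])-[355,140])*f).astype(np.int32); cv2.polylines(big2,[p],True,col,1)
cv2.imwrite("pics/w15d.png",cv2.resize(np.hstack([big,big2]),(800,571)))
```

```text
(no output)
```

View pics/w15d.png

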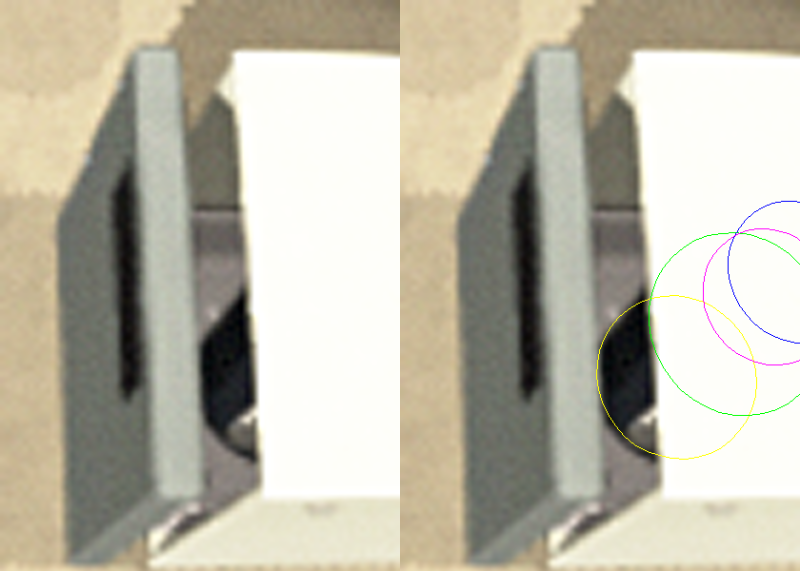

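The bottle's base edge sits on its predicted outline (x, y within a couple of mm), its body leans away with perspective as an upright bottle would, and the drawer is at the latched place with the arm clear. Handing in.

Run:
```python
from h import *
m,o,im=snap("wrist","w16",[]); a=cv2.imread("pics/w15.png").astype(int); b=im[:,:,::-1].astype(int)
print("mean change at drawer",np.abs(a-b)[140:245,355:425].mean()); s=manip.sense(); print(s['t'],s['wrist_force'])
print(manip.finish_job())
```

```text
mean change at drawer 3.1963718820861677
27.05 [0.15969361 0.43631027 0.6582585 ]
the job is handed in; nothing more can be done
None
```

I put the wash bottle away in the cabinet drawer and handed the job in at 27 s of the 70 s. No verdict is reported.

**What I did**
- Pressed the pad to its stop, where the force jumped to 35 N. Backed off and the drawer sprang out.
- Pinched the panel's top edge and drew the drawer out to its stop, where the force rose to 38 N.
- Gripped the bottle by its body and stood it in the middle of the bay, lowering until it touched the floor at 13 N. Let go and rose.
- Pushed the drawer in to its relatch stop, where the force jumped to 39 N. Backed away.

**Last checks (wrist pictures)**
- **Drawer:** it stayed shut after I let go, within about 1 mm of its latched place. It barely changed between the last two pictures.
- **Bottle:** its base fitted the outline predicted for standing upright mid-bay. Only a strip of it shows through the gap, so its tilt after closing could not be seen directly.
- **Other things:** nothing touched the bystanders, and they look unmoved in the pictures.
- **Arm:** it was clear of everything at hand-in.

**What disagreed or failed**
- The fixed "scene" and "side" cameras saw only a blank surface, so all measuring came from the wrist camera.
- One network detection called the carton the swab jar; I dropped it after checking the picture.
- My first estimate of the sprung-out drawer was about 9 mm short. I corrected it from a closer picture before pinching.

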